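Empty the saw's catch tray into the carrying tote

TASK

Collect the three finished wooden blanks (two pale maple, one dark walnut, which lies across one of the maple ones) from the grey catch tray into the blue tote. Set each down in it flat on the floor, same side up as it lies now, side by side and none on top of another; don't drop or throw them in. Leave the orange and black spring clamp in the tray, and the glue bottle and the wax tin, where they are.

Things in the scene. Friction and masses are not known exactly. Their poses are not given: they have to be found in the camera images.
- tray: fixed catch tray of grey sheet steel, open on top, inside 150 mm (its x) by 290 mm (its y), sheet 3 mm, lip 24 mm high, underside 22 mm over the bench (on feet and boards); its long side points away from the robot. Origin: centre of its underside; inner floor 3 mm above it. A sloping steel chute 140 mm wide rises outside its far (-y) end, from the lip to 60 mm beyond it, 105 mm high.
- maple_a: pale maple blank, block 45 (its x) x 90 (its y) x 30 mm (z); origin: centre of its underside. Lies flat on the tray floor; the walnut blank lies on top of it.
- maple_b: pale maple blank like the other, 45 x 90 x 30 mm (x, y, z), origin at the centre of its underside; lies flat on the tray floor
- walnut: dark walnut blank, block 38 (its x) x 120 (its y) x 22 mm (z), 0.07 kg; origin: centre of its underside. Lies across the top of maple_a, its underside 30 mm above the tray floor; its ends may reach over the neighbours.
- clamp: bystander: spring clamp with an orange and a black arm, 51 (its x) x 106 (its y) x 24 mm, lying loose in the tray beside the blanks; origin: centre of its underside. Must stay where it lies.
- bottle: bystander: standing glue bottle with blue cap, 52 mm wide, 137 mm tall, loose, on the bench to the right of tray and tote; origin: centre of its underside
- tin: bystander: round wax tin, yellow with white lid, 82 mm wide, 32 mm high, standing loose on the two long boards beyond the bottle, its underside 22 mm over the bench; origin: centre of its underside
- tote: fixed open blue plastic tote, outside 155 mm (its x) by 260 mm (its y), 60 mm high, walls and floor 5 mm, inside 145 x 250 mm, underside 22 mm over the bench; its long side points away from the robot. Origin: centre of its underside. Close beside the tray, left or right of it. (A solid black cord hangs down to 0.53 m above the bench, 0.19 m straight ahead of the base axis.)
- tote_floor (a point): centre of the tote's inner floor, 5 mm above its underside; axes as the tote's
There are look-alikes about, which are no part of the job. What is shaped like the maple_a but turquoise is not meant.

How it is judged:
At the end, for the whole second after the job is handed in: All three blanks are inside the tote, flat on its floor and same side up (underside within 12 mm of the floor, tilt under 0.2 rad), let go and at rest (x of maple_a in the frame of tote_floor between -0.073 and 0.073 m and y of maple_a in the frame of tote_floor between -0.125 and 0.125 m and z of maple_a in the frame of tote_floor between -0.005 and 0.012 m and angle between each of maple_a, maple_b, walnut's own z axis and vertical below 0.2 rad and x of maple_b in the frame of tote_floor between -0.073 and 0.073 m and y of maple_b in the frame of tote_floor between -0.125 and 0.125 m and z of maple_b in the frame of tote_floor between -0.005 and 0.012 m and x of walnut in the frame of tote_floor between -0.073 and 0.073 m and y of walnut in the frame of tote_floor between -0.125 and 0.125 m and z of walnut in the frame of tote_floor between -0.005 and 0.012 m and linear speed of each of maple_a, maple_b, walnut below 0.05 m/s); the robot touches nothing.
It fails at once if the spring clamp is moved by more than 30 mm (distance of clamp from where it was at the start of the episode above 0.03 m).
It fails at once if the glue bottle is moved by more than 25 mm or tipped by more than 0.3 rad (distance of bottle from where it was at the start of the episode above 0.025 m or angle between bottle's own z axis and vertical above 0.3 rad).
It fails at once if the wax tin is moved by more than 25 mm (distance of tin from where it was at the start of the episode above 0.025 m).
It fails at once if a blank is dropped or thrown: it moves faster than 0.7 m/s (a fall of 25 mm) while the fingers do not hold it ((contact force between maple_a and the fingers below 0.05 N and linear speed of maple_a above 0.7 m/s) or (contact force between maple_b and the fingers below 0.05 N and linear speed of maple_b above 0.7 m/s) or (contact force between walnut and the fingers below 0.05 N and linear speed of walnut above 0.7 m/s)).
It also fails if it takes over 54 s, if anything falls off the work surface, if the arm or the gripper's body presses on something with over 40 N, if the wrist force passes 120 N, or if a joint passes its speed limit or range.

ROBOT

A 6-joint arm with a two-finger parallel gripper is mounted at the origin on the work surface; the furniture and walls round the work are solid. World frame = base frame: x ahead of the robot, y to its left, z up, the work surface at z = 0. Lengths are in m, angles in rad, forces in N, time in s.
With the tool pointing down it reaches from about 0.35 to 0.775 m from the base axis. Payload 5.5 kg.
Tool frame: the origin (TCP) lies between the finger pads; the fingertips stand 19 mm ahead of it and the grasp point (between the pads) is the TCP; z points along the fingers, x is the direction in which the jaws open and shut, and the axes are right-handed (so a half turn about z gives the same grasp; the last joint's range is limited). The gripper opens to 85 mm and grips with 20 to 120 N. Pads are 22 mm wide; open, the fingers measure 114 mm over their backs; the gripper's body (76 mm by 85 mm) begins 54 mm behind the grasp point. The pads swing forward as they close: fully open they stand 13 mm farther back than shut.
Start: joints at [1.042, 0.313, 0.046, 1.304, 0, 1.431], TCP at [0.218, 0.532, 0.25] pointing down, gripper open.
Joint ranges: [-2.76, 2.76], [-0.86, 1.69], [-1.03, 1.26], [-2.2, 2.34], [-1.47, 1.5], [-3.14, 3.14]. Speed limits (rad/s): [2.57, 2.57, 3.14, 3.14, 3.14, 3.14].

INTERFACE

Orientations are given as a unit quaternion [w, x, y, z].
In Python, from workcell import env gives the robot as it stands. The module is installed in compiled form; this text tells all that it offers.
- The arm moves only by the tool carry_out, never from a script. Its argument "steps" is a list of rows, each a list of 7 numbers: the gripper command: -1 is shut, 1 is fully open, values between are in proportion, then the shift along the tool's x, y, z in m, then the turn, a rotation vector about the tool's x, y, z in rad. A call has 1 to 20 rows; each row shifts and turns the commanded pose from where the row before left it, along the tool's axes as they then stand; what a row does not reach is not made up. A row lasts 1/8 s, in which the tool goes at most 62.5 mm and 10.7 degrees, less where a joint would pass 70% of its speed; a pose out of reach is approached as far as the arm can. A call with a gripper value outside its range is refused whole. The fingers move at their own pace and stop on an object; "grip_force" is the grip in N (left out, the last holds). Time passes only in rows, so rows that do not move let the fingers close. It gives the time, the measured TCP pose, the force and the opening at its end, in the units of the state.
- env.get_state(): the state, without advancing time (a new reading comes with each control period).
- env.read_camera(name): name is "scene" or "top" or "wrist"; returns a dict with "color" (480x640x3 uint8, red, green, blue), "K" (3x3 intrinsics, pixels), "R" (3x3) and "t" (3): a world point X has camera coordinates R X + t. Camera axes: x right, y down, z forward; pixel columns grow to the right and rows downward; lengths in m; the calibration is good to about 2 mm. A picture is of the moment at which its call begins. There is no depth.
- env.hand_in(): hands the job in, once; it reports no verdict.
The state is a dict: "clock": time; "joint_pos": joint angles; "qvel": joint speeds; "tau": joint torques, N m; "tcp_pos": TCP position; "orientation": TCP orientation; "wrist_force": force on the tool from outside, world axes, zero at the start; "ft_torque": the same for the moment, N m; "finger_gap": finger opening in m.
Only numpy, scipy, OpenCV 4.12 (cv2) and the standard library are available. Lean on these libraries where they do the work, as an engineer would, in place of code of your own. Each camera call takes 0.05 s, during which the arm holds its last target. There are 200 camera calls.

## Working session

There is one attempt and no reset: what is moved stays moved. The work goes in short steps, Python scripts to look and compute and a tool call to move; the robot and the scene stay as the last step left them, time stands still between calls to the robot, and variables do not carry over. Pictures are saved under pics/ and viewed, about 8 in all and at most 12, crops included, and the job is handed in when it is done.

Besides the shell and the picture viewer there is one more tool, called after ">>>" as a command line: name --pt "numbers of a row" for each row, then --argument value for the rest. carry_out: Moves the arm, as the interface text tells. Its arguments: {"type":"object","properties":{"steps":{"type":"array","items":{"type":"array","items":{"type":"number"}}},"grip_force":{"type":"number"}},"required":["steps"]}

```bash
mkdir -p pics
cat > h.py <<'E'
import numpy as np, cv2, json
from workcell import env
def shot(n,f):
    c=env.read_camera(n); cv2.imwrite(f'pics/{f}.png',c['color'][:,:,::-1]); np.savez(f'pics/{f}.npz',**c); return c
def load(f): return dict(np.load(f'pics/{f}.npz'))
def ray(c,u,v):
    d=c['R'].T@np.linalg.inv(c['K'])@np.array([u,v,1.]); return -c['R'].T@c['t'],d
def onz(c,u,v,z):
    o,d=ray(c,u,v); return o+d*(z-o[2])/d[2]
def proj(c,X):
    p=c['K']@(c['R']@np.array(X)+c['t']); return p[:2]/p[2]
def tri(c1,p1,c2,p2):
    A=[];b=[]
    for c,p in((c1,p1),(c2,p2)):
        o,d=ray(c,*p); d/=np.linalg.norm(d); M=np.eye(3)-np.outer(d,d); A.append(M); b.append(M@o)
    return np.linalg.lstsq(np.vstack(A),np.hstack(b),rcond=None)[0]
E
python3 - <<'E'
from h import *
np.set_printoptions(precision=4,suppress=True)
print(env.get_state())
for n in('top','scene','wrist'):
    c=shot(n,n+'0'); print(n,-c['R'].T@c['t'],c['R'][2])
t=load('top0')['color'];s=load('scene0')['color']
E
```

```text
{'clock': 0.0, 'joint_pos': array([1.0424, 0.314 , 0.045 , 1.3035, 0.    , 1.4312]), 'qvel': array([-0.0018, -0.0007, -0.0015, -0.0002, -0.0004,  0.0002]), 'tau': array([ -0.0018, -48.0631,  29.8531,   0.0193,  -0.0002,   0.    ]), 'tcp_pos': array([0.2177, 0.5317, 0.2494]), 'orientation': array([ 0.0004,  0.8304,  0.5572, -0.0008]), 'wrist_force': array([ 0.2101, -0.916 ,  0.3034]), 'ft_torque': array([-0.0019,  0.0056, -0.0115]), 'finger_gap': 0.08553858909554943}
top [0.3974 0.2667 1.3706] [ 0.0927  0.0063 -0.9957]
scene [-0.3414  0.9248  0.6817] [ 0.6907 -0.5362 -0.4853]
wrist [0.1418 0.5635 0.3721] [ 0.2986 -0.124  -0.9463]
```

View pics/top0.png

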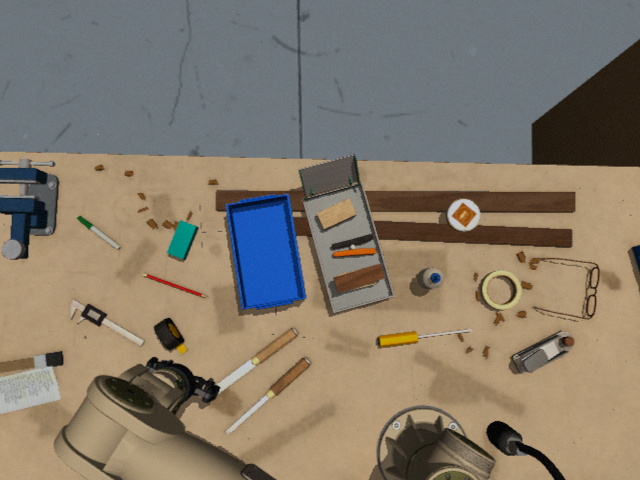

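View pics/scene0.png

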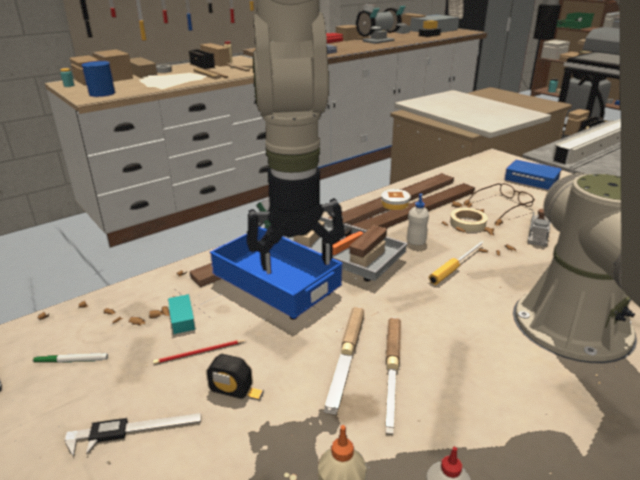

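Top view: tote (265,252), tray (347,245). Pale maple_b is at (336,214), the clamp at (352,246), and the dark walnut at (359,278) with maple_a under it. Things that could be mistaken for the blanks: turquoise block (182,240), brown boards (300,200) and (400,235), chisel handles (275,345), tape (500,290). None of them is in the tray. Next I'll take a close crop and measure.

Run:
```python
from h import *
np.set_printoptions(precision=4,suppress=True)
c=load('top0'); im=c['color'][:,:,::-1].copy()
cr=cv2.resize(im[150:320,215:400],None,fx=3.5,fy=3.5,interpolation=cv2.INTER_CUBIC)
cv2.imwrite('pics/crop1.png',cr)
hsv=cv2.cvtColor(im,cv2.COLOR_BGR2HSV)
def big(m,n,z,box):
    k=np.zeros_like(m);x0,y0,x1,y1=box;k[y0:y1,x0:x1]=m[y0:y1,x0:x1]
    cs,_=cv2.findContours(k,cv2.RETR_EXTERNAL,cv2.CHAIN_APPROX_NONE)
    q=max(cs,key=cv2.contourArea); b=cv2.boxPoints(cv2.minAreaRect(q))
    P=np.array([onz(c,u,v,z) for u,v in b])[:,:2]
    r=cv2.minAreaRect((P*1000).astype(np.float32)); print(n,b.round(1).tolist(),'ctr/size/ang mm',np.round(r[0],1),np.round(r[1],1),round(r[2],1))
big(cv2.inRange(hsv,(100,120,60),(125,255,255)),'tote',.082,(215,180,310,320))
big(cv2.inRange(hsv,(8,50,140),(30,200,255)),'mapleb',.055,(310,190,365,235))
big(cv2.inRange(hsv,(0,70,30),(20,255,150)),'walnut',.077,(322,255,385,300))
big(cv2.inRange(hsv,(5,200,150),(20,255,255)),'clamp',.035,(322,230,385,265))
print(hsv[214,336],hsv[278,359],hsv[250,350])
```

```text
tote [[224.0, 202.0], [288.6000061035156, 191.6999969482422], [306.1000061035156, 301.1000061035156], [241.5, 311.3999938964844]] ctr/size/ang mm [487.6 403.5] [270.1 159.9] 10.8
mapleb [[315.70001220703125, 212.3000030517578], [349.3999938964844, 197.3000030517578], [356.6000061035156, 213.6999969482422], [323.0, 228.6999969482422]] ctr/size/ang mm [589.4 231.6] [45.1 92.4] 25.6
walnut [[332.3999938964844, 275.79998779296875], [380.8999938964844, 263.0], [385.6000061035156, 280.8999938964844], [337.1000061035156, 293.70001220703125]] ctr/size/ang mm [427.9 173.2] [ 44.7 121.9] 16.2
clamp [[333.70001220703125, 250.5], [374.79998779296875, 247.60000610351562], [375.20001220703125, 252.6999969482422], [334.0, 255.60000610351562]] ctr/size/ang mm [495.5 183. ] [ 12.9 103.7] 5.6
[ 17 108 185] [ 11 162  93] [ 13 246 193]
```

View pics/crop1.png

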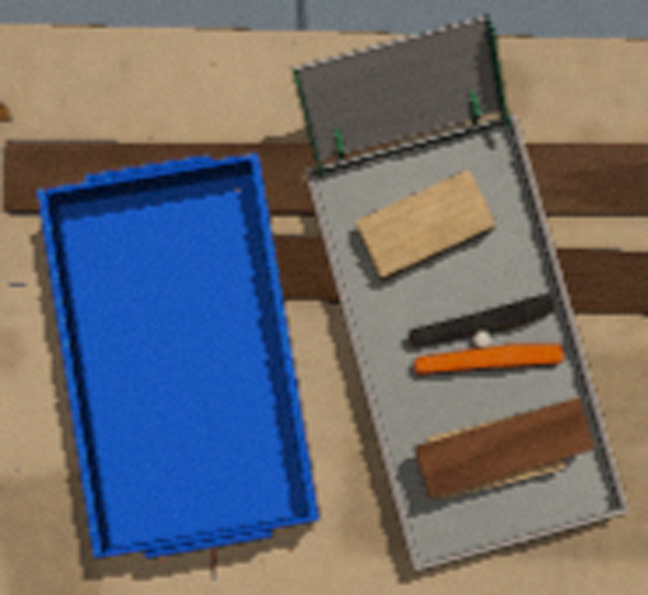

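The crop confirms the choice: pale maple_b alone at the far end of the tray, the clamp in the middle, and walnut nearly parallel on top of maple_a at the near end. I'll move over the tray for a closer look, staying well left of the cord.

>>> carry_out --pt "1 -0.019 0.046 0 0 0 0" --pt "1 -0.019 0.046 0 0 0 0" --pt "1 -0.019 0.046 0 0 0 0" --pt "1 -0.019 0.046 0 0 0 0" --pt "1 -0.019 0.046 0 0 0 0" --pt "1 -0.019 0.046 0 0 0 0" --pt "1 -0.019 0.046 0 0 0 0" --pt "1 -0.019 0.046 0 0 0 0" --pt "1 0 0 0 0 0 0.15" --pt "1 0 0 0 0 0 0.15" --pt "1 0 0 0 0 0 0.15" --pt "1 0 0 0 0 0 0.15" --pt "1 0 0 0 0 0 0.15" --pt "1 0 0 0 0 0 0.15" --pt "1 0 0 0 0 0 0" --grip_force 50

```text
clock: 2.02
tcp_pos: [0.5007, 0.2519, 0.25]
orientation: [0.0, 0.99, 0.141, -0.0]
wrist_force: [0.0, -1.4, -0.5]
finger_gap: 0.0853
```

Run:
```python
from h import *
np.set_printoptions(precision=4,suppress=True)
s=env.get_state(); print(s['clock'],s['joint_pos'],s['tcp_pos'],s['orientation'],s['wrist_force'])
w=shot('wrist','w1'); t=shot('top','top1')
print('cord end in top',proj(t,[.19,0,.53]), proj(t,[.19,0,.7]))
a=w['color'][:,:,::-1]; b=t['color'][200:480,240:560,::-1]
cv2.imwrite('pics/v1.png',np.hstack([cv2.resize(a,(480,360)),cv2.resize(b,(320,280)) if 0 else cv2.copyMakeBorder(b,0,80,0,0,cv2.BORDER_CONSTANT)]))
```

```text
2.025 [0.3228 0.2855 0.0072 1.2932 0.     1.61  ] [0.5007 0.2519 0.25  ] [ 0.      0.99    0.1413 -0.0003] [ 0.0339 -1.4496 -0.4604]
cord end in top [490.7184 430.494 ] [535.3643 467.2703]
```

View pics/v1.png

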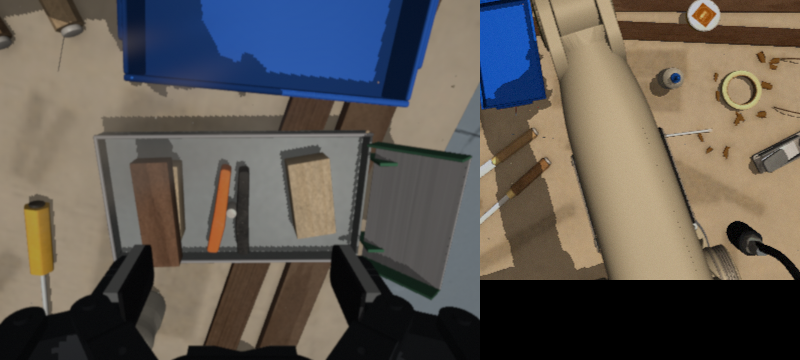

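The wrist view (left) shows walnut at (157,212), maple_a's edge at (177,205), the clamp at (232,208) and maple_b at (311,192) in the shown scale. In the top view (right) the forearm's edge (600,230) stays clear of the cord end (735,235). Now I'll refine the positions from these two views.

Run:
```python
from h import *
np.set_printoptions(precision=4,suppress=True)
w=load('w1'); t=load('top0')
def quad(c,lo,hi,box):
    h=cv2.cvtColor(c['color'],cv2.COLOR_RGB2HSV); x0,y0,x1,y1=box
    m=cv2.inRange(h,lo,hi); k=np.zeros_like(m);k[y0:y1,x0:x1]=m[y0:y1,x0:x1]
    k=cv2.morphologyEx(k,cv2.MORPH_OPEN,np.ones((3,3)))
    q=max(cv2.findContours(k,cv2.RETR_EXTERNAL,cv2.CHAIN_APPROX_NONE)[0],key=cv2.contourArea)
    hull=cv2.convexHull(q); return cv2.approxPolyN(hull,4)[0].reshape(-1,2).astype(float)
W={}
W['walnut']=(quad(w,(0,70,20),(20,255,150),(165,190,250,365)),quad(t,(0,70,30),(20,255,150),(322,255,388,300)))
W['mapleb']=(quad(w,(8,40,150),(30,200,255),(370,185,460,330)),quad(t,(8,50,140),(30,200,255),(310,190,365,235)))
W['tote']=(None,quad(t,(100,120,60),(125,255,255),(215,180,310,320)))
def fit(P,n):
    r=cv2.minAreaRect((P[:,:2]*1000).astype(np.float32)); print(n,np.round(r[0],1),np.round(r[1],1),round(r[2],1))
for n,z in(('walnut',.077),('mapleb',.055)):
    a,b=W[n]; A=np.array([onz(w,*p,z) for p in a]);B=np.array([onz(t,*p,z) for p in b])
    print(n,a.tolist()); fit(A,'wrist'); fit(B,'top')
    for p,X in zip(a,A):
        j=np.argmin(np.linalg.norm(B-X,axis=1)); print('  tri',tri(w,p,t,b[j]))
fit(np.array([onz(t,*p,.082) for p in W['tote'][1]]),'tote')
im=w['color'][120:380,120:520,::-1].copy()
for n in('walnut','mapleb'): cv2.polylines(im,[(W[n][0]-[120,120]).astype(int)],True,(0,255,0),1)
cv2.imwrite('pics/v2.png',cv2.resize(im,None,fx=2,fy=2))
```

```text
walnut [[241.0, 356.0], [194.0, 356.0], [173.0, 217.0], [252.0, 214.0]]
wrist [441.3 177. ] [ 58.4 120.9] 18.0
top [429.9 173.4] [ 45.7 122.6] 18.8
  tri [0.4678 0.1229 0.0772]
  tri [0.4294 0.1067 0.07  ]
  tri [0.3901 0.2217 0.0646]
  tri [0.4398 0.2349 0.0379]
mapleb [[448.0, 310.0], [398.0, 318.0], [384.0, 221.0], [439.0, 211.0]]
wrist [589.5 231.2] [43.7 88.5] 26.6
top [589.2 230.8] [47.2 90.7] 26.1
  tri [0.6306 0.2001 0.0515]
  tri [0.5897 0.1802 0.0524]
  tri [0.5505 0.2609 0.0552]
  tri [0.5898 0.2812 0.0551]
tote [487.1 397.3] [266.4 148.7] 10.7
```

View pics/v2.png

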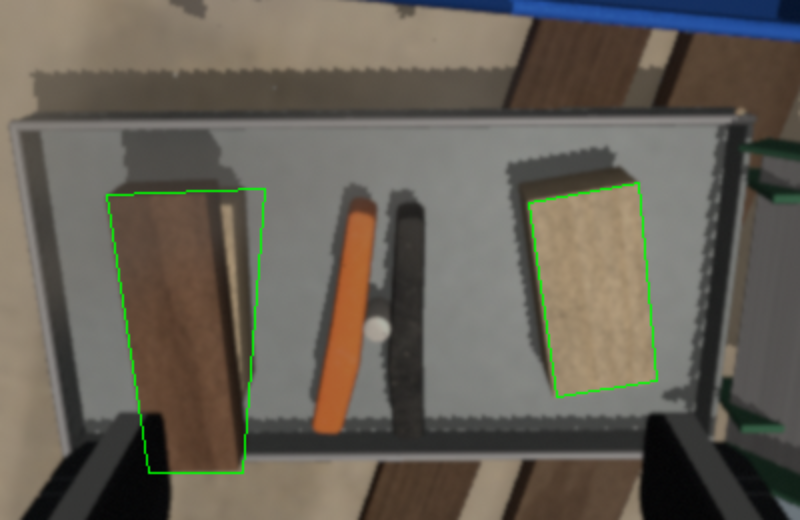

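Maple_b's outline fits: both views agree, top at about 0.054. The walnut mask took in shadow, so I'll use its top-face corners read from the picture: (173.5,217.5), (227.5,216), (241.5,354), (194.5,355).

Run:
```python
from h import *
np.set_printoptions(precision=4,suppress=True)
w=load('w1'); t=load('top0')
p=[(173.5,217.5),(227.5,216),(241.5,354),(194.5,355)]
for z in(.072,.077,.08):
    A=np.array([onz(w,*q,z) for q in p]); r=cv2.minAreaRect((A[:,:2]*1000).astype(np.float32)); print(z,A.mean(0),r)
tp=[(215+x/3.5,150+y/3.5) for x,y in((415,449),(578,400),(595,450),(432,497))]
A=[onz(t,*q,.077) for q in tp]; print('top',np.mean(A,0),np.linalg.norm(A[0]-A[1]))
for a,b in zip(p,[tp[0],tp[0],0,0]): pass
# order wrist: near-left, far-left, far-right, near-right ; top: farleft, farright, nearright, nearleft
for i,j in((0,3),(1,0),(2,1),(3,2)): print('tri',tri(w,p[i],t,tp[j]))
# tray near/far inner ends & maple_a strip
for n,q,z in(('lip near',(138,240),.049),('lip far',(484,250),.049),('maple strip',(238,270),.055),('clamp orange L',(308,228),.049),('clamp R',(292,335),.049)): print(n,onz(w,*q,z))
# tote rim outer corners from crop
q=[(215+x/3.5,150+y/3.5) for x,y in((40,190),(260,156),(318,520),(96,555))]
T=np.array([onz(t,*k,.082) for k in q]); print('tote',T.mean(0)); d=T[0]-T[3];e=T[1]-T[2]
print(np.degrees(np.arctan2(d[1],d[0])),np.degrees(np.arctan2(e[1],e[0])),np.linalg.norm(d),np.linalg.norm(e),np.linalg.norm(T[0]-T[1]))
```

```text
0.072 [0.4317 0.172  0.072 ] ((431.77899169921875, 171.98281860351562), (40.596946716308594, 120.04800415039062), 17.900558471679688)
0.077 [0.4325 0.1747 0.077 ] ((432.5547790527344, 174.6414337158203), (39.92169189453125, 118.05130004882812), 17.900583267211914)
0.08 [0.433  0.1763 0.08  ] ((433.020263671875, 176.23660278320312), (39.51654815673828, 116.8532485961914), 17.900585174560547)
top [0.428  0.1726 0.077 ] 0.11806061807380651
tri [0.3935 0.2221 0.0701]
tri [0.4289 0.2332 0.0612]
tri [0.4663 0.1218 0.0724]
tri [0.4302 0.1095 0.0723]
lip near [0.3628 0.1874 0.049 ]
lip far [0.6393 0.259  0.049 ]
maple strip [0.448  0.1871 0.055 ]
clamp orange L [0.4942 0.2364 0.049 ]
clamp R [0.5073 0.1367 0.049 ]
tote [0.4879 0.4004 0.082 ]
11.029850245045964 10.726223335197288 0.25665514907487624 0.2564943694199652 0.1554896680083425
```

>>> carry_out --pt "1 -0.045 0.022 0 0 0 -0.029" --pt "1 -0.045 0.0225 0 0 0 0" --pt "1 0 0 0.05 0 0 0" --pt "1 0 0 0.05 0 0 0" --pt "1 0 0 0.04 0 0 0" --pt "1 0 0 0.02 0 0 0" --pt "1 0 0 0.014 0 0 0" --pt "1 0 0 0 0 0 0" --pt "-1 0 0 0 0 0 0" --pt "-1 0 0 0 0 0 0" --pt "-1 0 0 0 0 0 0" --pt "-1 0 0 0 0 0 0" --pt "-1 0 0 0 0 0 0" --pt "-1 0 0 0 0 0 0" --grip_force 50

```text
clock: 3.88
tcp_pos: [0.4287, 0.1834, 0.0773]
orientation: [-0.0, 0.988, 0.155, 0.001]
wrist_force: [-0.4, 0.4, 6.4]
finger_gap: 0.0367
```

>>> carry_out --pt "-1 0 0 -0.02 0 0 0" --pt "-1 0 0 -0.03 0 0 0" --pt "-1 0 0 -0.03 0 0 0" --pt "-1 0.0105 -0.0415 0 0 0 0" --pt "-1 0.0105 -0.0415 0 0 0 0" --pt "-1 0.0105 -0.0415 0 0 0 0" --pt "-1 0.0105 -0.0415 0 0 0 0" --pt "-1 0.0105 -0.0415 0 0 0 0.1227" --pt "-1 0 0 0 0 0 0"

```text
clock: 5.0
tcp_pos: [0.4138, 0.3992, 0.1558]
orientation: [-0.0, 0.995, 0.096, 0.0]
wrist_force: [-0.0, -0.9, -1.2]
finger_gap: 0.0368
```

Run:
```python
from h import *
np.set_printoptions(precision=4,suppress=True)
s=env.get_state(); print(s['clock'],s['tcp_pos'],s['orientation'],s['finger_gap'])
w=shot('wrist','w2'); t=shot('top','top2')
b=cv2.resize(t['color'][150:320,215:400,::-1],(392,360))
cv2.imwrite('pics/v3.png',np.hstack([cv2.resize(w['color'][:,:,::-1],(408,360)),b]))
```

```text
5.0 [0.4138 0.3992 0.1558] [-0.0003  0.9954  0.0957  0.0001] 0.03675116646540576
```

View pics/v3.png

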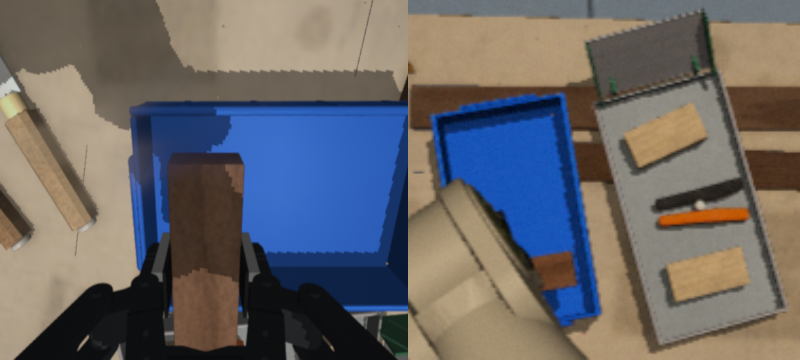

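Walnut is held level, (205,255) in the wrist view. Maple_a now lies clear in the tray and the clamp has not moved. Lowering.

>>> carry_out --pt "-1 0 0 0.05 0 0 0" --pt "-1 0 0 0.03 0 0 0" --pt "-1 0 0 0.015 0 0 0" --pt "-1 0 0 0.008 0 0 0" --pt "-1 0 0 0 0 0 0"

```text
clock: 5.72
tcp_pos: [0.4148, 0.3966, 0.0537]
orientation: [-0.0, 0.996, 0.094, 0.0]
wrist_force: [-0.1, 0.2, -0.8]
finger_gap: 0.0367
```

Run:
```python
from h import *
np.set_printoptions(precision=4,suppress=True)
s=env.get_state(); print(s['clock'],s['tcp_pos'],s['orientation'],s['finger_gap'],s['wrist_force'])
c=load('top2'); im=c['color'][:,:,::-1]; hsv=cv2.cvtColor(im,cv2.COLOR_BGR2HSV)
m=cv2.inRange(hsv,(8,50,140),(30,200,255)); k=np.zeros_like(m);k[262:298,330:380]=m[262:298,330:380]
q=max(cv2.findContours(k,0,1)[0],key=cv2.contourArea)
P=np.array([onz(c,*p[0],.055)[:2] for p in q]); print(cv2.minAreaRect((P*1000).astype(np.float32)))
```

```text
5.725 [0.4148 0.3966 0.0537] [-0.0001  0.9956  0.0938  0.0003] 0.036662066054840056 [-0.1441  0.1794 -0.7749]
((427.54974365234375, 177.7327880859375), (45.223838806152344, 90.26600646972656), 15.501193046569824)
```

>>> carry_out --pt "-1 0 0 0.003 0 0 0" --pt "-1 0 0 0.002 0 0 0" --pt "-1 0 0 0 0 0 0"

```text
clock: 6.1
tcp_pos: [0.4149, 0.3972, 0.0493]
orientation: [-0.0, 0.996, 0.094, 0.001]
wrist_force: [-0.3, -0.2, 4.4]
finger_gap: 0.037
```

>>> carry_out --pt "0.4 0 0 0 0 0 0" --pt "0.4 0 0 0 0 0 0" --pt "0.4 0 0 0 0 0 0" --pt "0.4 0 0 -0.03 0 0 0" --pt "0.5 0 0 -0.04 0 0 0" --pt "0.5 0 0 -0.03 0 0 0" --pt "0.52 -0.0058 0.0419 0 0 0 0" --pt "0.52 -0.0058 0.0419 0 0 0 0" --pt "0.52 -0.0058 0.0419 0 0 0 0" --pt "0.52 -0.0058 0.0419 0 0 0 0" --pt "0.52 -0.0058 0.0419 0 0 0 -0.0825" --pt "0.52 0 0 0 0 0 0" --pt "0.52 0 0 0.045 0 0 0" --pt "0.52 0 0 0 0 0 0"

```text
clock: 7.85
tcp_pos: [0.4225, 0.1855, 0.1012]
orientation: [0.0, 0.991, 0.135, -0.003]
wrist_force: [-1.0, -0.2, 0.3]
finger_gap: 0.0647
```

Run:
```python
from h import *
np.set_printoptions(precision=4,suppress=True)
s=env.get_state(); print(s['clock'],s['tcp_pos'],s['orientation'],s['finger_gap'],s['wrist_force'])
w=shot('wrist','w3'); t=shot('top','top3')
b=cv2.resize(t['color'][150:320,215:400,::-1],(392,360))
cv2.imwrite('pics/v4.png',np.hstack([cv2.resize(w['color'][:,:,::-1],(408,360)),b]))
```

```text
7.85 [0.4225 0.1855 0.1012] [ 0.0001  0.9908  0.135  -0.0029] 0.06471743541791464 [-0.9914 -0.1807  0.2928]
```

View pics/v4.png

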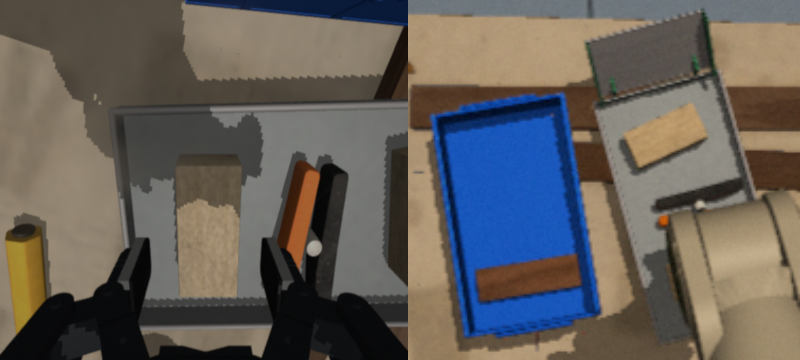

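Walnut lies flat in the near part of the tote, (528,278) in the right view. The fingers straddle maple_a, (208,230) on the left, and the clamp is clear of the right finger. Going down to grip.

>>> carry_out --pt "0.52 0.003 0 0.025 0 0 0" --pt "0.52 0 0 0.018 0 0 0" --pt "0.52 0 0 0.01 0 0 0" --pt "0.52 0 0 0 0 0 0" --pt "-1 0 0 0 0 0 0" --pt "-1 0 0 0 0 0 0" --pt "-1 0 0 0 0 0 0" --pt "-1 0 0 0 0 0 0" --pt "-1 0 0 0 0 0 0"

```text
clock: 9.07
tcp_pos: [0.4288, 0.1866, 0.0514]
orientation: [-0.0, 0.991, 0.135, 0.001]
wrist_force: [-1.1, -0.4, 6.4]
finger_gap: 0.0442
```

>>> carry_out --pt "-1 0 0 -0.02 0 0 0" --pt "-1 0 0 -0.04 0 0 0" --pt "-1 0 0 -0.04 0 0 0" --pt "-1 0.0235 -0.0395 0 0 0 0" --pt "-1 0.0235 -0.0395 0 0 0 0" --pt "-1 0.0235 -0.0395 0 0 0 0" --pt "-1 0.0235 -0.0395 0 0 0 0" --pt "-1 0.0235 -0.0395 0 0 0 0.082" --pt "-1 0 0 0 0 0 0" --pt "-1 0 0 0 0 0 0"

```text
clock: 10.32
tcp_pos: [0.4877, 0.4075, 0.1498]
orientation: [0.0, 0.996, 0.095, -0.001]
wrist_force: [0.0, 0.1, -1.9]
finger_gap: 0.0437
```

Run:
```python
from h import *
np.set_printoptions(precision=4,suppress=True)
s=env.get_state(); print(s['clock'],s['tcp_pos'],s['orientation'],s['finger_gap'],s['wrist_force'])
w=shot('wrist','w4'); t=shot('top','top4')
b=cv2.resize(t['color'][150:320,215:400,::-1],(392,360))
cv2.imwrite('pics/v5.png',np.hstack([cv2.resize(w['color'][:,:,::-1],(408,360)),b]))
```

```text
10.325 [0.4877 0.4075 0.1498] [ 0.0005  0.9955  0.0947 -0.0007] 0.04366680808335667 [ 0.0456  0.087  -1.8859]
```

View pics/v5.png

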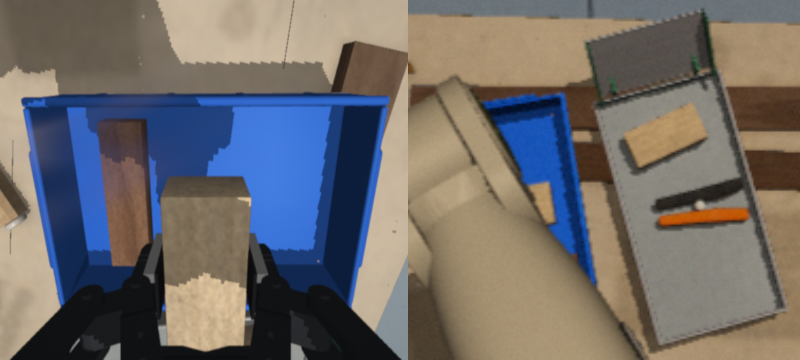

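Maple_a is held level, (205,260), beside the walnut at (122,190) and between the tote walls. Lowering.

>>> carry_out --pt "-1 0.001 0 0.05 0 0 0" --pt "-1 0 0 0.03 0 0 0" --pt "-1 0 0 0.01 0 0 0" --pt "-1 0 0 0.003 0 0 0" --pt "-1 0 0 0.002 0 0 0" --pt "-1 0 0 0 0 0 0"

```text
clock: 11.18
tcp_pos: [0.49, 0.4087, 0.0566]
orientation: [-0.001, 0.996, 0.094, 0.001]
wrist_force: [0.6, -0.7, -1.6]
finger_gap: 0.0444
```

>>> carry_out --pt "-1 0 0 0.002 0 0 0" --pt "-1 0 0 0.0015 0 0 0" --pt "-1 0 0 0 0 0 0"

```text
clock: 11.55
tcp_pos: [0.4897, 0.4086, 0.0534]
orientation: [-0.0, 0.996, 0.094, 0.001]
wrist_force: [-1.5, 0.1, 6.8]
finger_gap: 0.0439
```

>>> carry_out --pt "0.4 0 0 0 0 0 0" --pt "0.4 0 0 0 0 0 0" --pt "0.4 0 0 0 0 0 0" --pt "0.4 0 0 -0.03 0 0 0" --pt "0.4 0 0 -0.04 0 0 0" --pt "0.4 0 0 -0.03 0 0 0" --pt "0.4 0.0125 0.0371 0 0 0 0" --pt "0.4 0.0125 0.0371 0 0 0 0" --pt "0.4 0.0125 0.0371 0 0 0 0" --pt "0.4 0.0125 0.0371 0 0 0 0" --pt "0.4 0.0125 0.0371 0 0 0 0" --pt "0.4 0 0 0 0 0 -0.136" --pt "0.4 0 0 0 0 0 -0.136" --pt "0.4 0 0 0.045 0 0 0" --pt "0.4 0 0 0 0 0 0"

```text
clock: 13.42
tcp_pos: [0.5826, 0.2369, 0.1033]
orientation: [0.0, 0.974, 0.228, -0.004]
wrist_force: [0.2, 0.5, -0.4]
finger_gap: 0.0598
```

Run:
```python
from h import *
np.set_printoptions(precision=4,suppress=True)
s=env.get_state(); print(s['clock'],s['tcp_pos'],s['orientation'],s['finger_gap'],s['wrist_force'])
w=shot('wrist','w5'); t=shot('top','top5')
b=cv2.resize(t['color'][150:320,215:400,::-1],(320,360))
cv2.imwrite('pics/v6.png',np.hstack([cv2.resize(w['color'][:,:,::-1],(480,360)),b]))
```

```text
13.425 [0.5826 0.2369 0.1033] [ 0.0001  0.9736  0.2282 -0.0039] 0.0598334048084729 [ 0.154   0.5179 -0.3675]
```

View pics/v6.png

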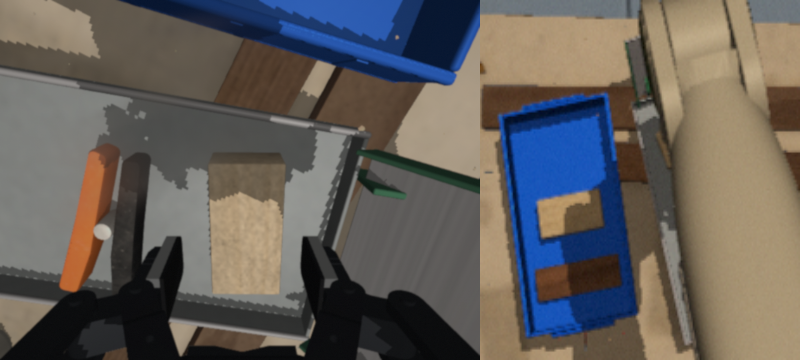

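Maple_b sits between the fingers, (245,225) against finger inner edges at 180 and 303. Maple_a and the walnut lie flat side by side in the tote. A quick check of the near finger's clearance to the clamp before going down.

Run:
```python
from h import *
w=load('w1'); w5=load('w5'); T=np.array([.5855,.238]); a=np.radians(26.4); J=np.array([np.cos(a),np.sin(a)]); L=np.array([-J[1],J[0]])
for n,c,p,z in(('blackR',w,(332,330),.049),('blackL',w,(332,225),.049),('blackL5',w5,(199,206),.049),('blackR5',w5,(180,370),.049),('lip far5',w5,(450,270),.049)):
    d=onz(c,*p,z)[:2]-T; print(n,(d@J*1000).round(),(d@L*1000).round())
```

```text
blackR -79.0 -57.0
blackL -63.0 38.0
blackL5 -57.0 41.0
blackR5 -74.0 -44.0
lip far5 56.0 11.0
```

>>> carry_out --pt "0.4 0.003 0 0.025 0 0 0" --pt "0.4 0 0 0.018 0 0 0" --pt "0.4 0 0 0.0095 0 0 0" --pt "0.4 0 0 0 0 0 0" --pt "-1 0 0 0 0 0 0" --pt "-1 0 0 0 0 0 0" --pt "-1 0 0 0 0 0 0" --pt "-1 0 0 0 0 0 0"

```text
clock: 14.52
tcp_pos: [0.5892, 0.2394, 0.0558]
orientation: [-0.0, 0.974, 0.228, 0.001]
wrist_force: [0.5, 0.1, 5.9]
finger_gap: 0.0436
```

>>> carry_out --pt "-1 0 0 -0.02 0 0 0" --pt "-1 0 0 -0.04 0 0 0" --pt "-1 0 0 -0.04 0 0 0" --pt "-1 0.0112 -0.0351 0 0 0 0" --pt "-1 0.0112 -0.0351 0 0 0 0" --pt "-1 0.0112 -0.0351 0 0 0 0" --pt "-1 0.0112 -0.0351 0 0 0 0" --pt "-1 0.0112 -0.0351 0 0 0 0" --pt "-1 0 0 0 0 0 0.136" --pt "-1 0 0 0 0 0 0.136" --pt "-1 0 0 0 0 0 0" --pt "-1 0 0 0 0 0 0"

```text
clock: 16.02
tcp_pos: [0.5603, 0.421, 0.1542]
orientation: [0.0, 0.995, 0.095, -0.0]
wrist_force: [-0.6, -0.8, -1.2]
finger_gap: 0.0435
```

Run:
```python
from h import *
np.set_printoptions(precision=4,suppress=True)
s=env.get_state(); print(s['clock'],s['tcp_pos'],s['orientation'],s['finger_gap'],s['wrist_force'])
w=shot('wrist','w6'); t=shot('top','top6')
b=cv2.resize(t['color'][150:320,215:400,::-1],(320,360))
cv2.imwrite('pics/v7.png',np.hstack([cv2.resize(w['color'][:,:,::-1],(480,360)),b]))
```

```text
16.025 [0.5603 0.421  0.1542] [ 0.      0.9955  0.0953 -0.0001] 0.04353965650240111 [-0.6492 -0.7782 -1.2109]
```

View pics/v7.png

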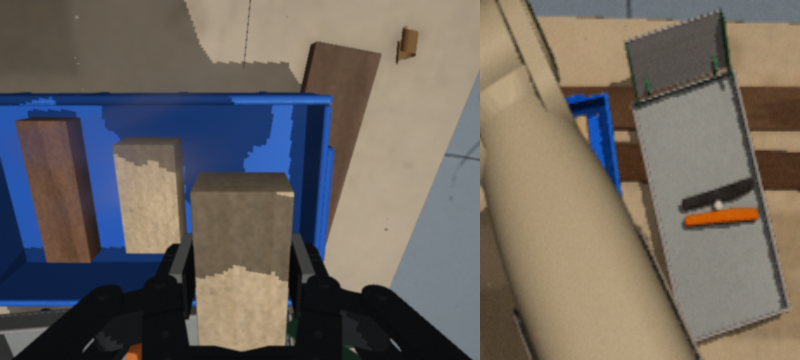

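Maple_b is held level, (243,265), with room to maple_a (148,195) and to the far wall (325,190). The clamp is still in place. Lowering.

>>> carry_out --pt "-1 0 0 0.05 0 0 0" --pt "-1 0 0 0.03 0 0 0" --pt "-1 0 0 0.01 0 0 0" --pt "-1 0 0 0.003 0 0 0" --pt "-1 0 0 0.002 0 0 0" --pt "-1 0 0 0 0 0 0"

```text
clock: 16.88
tcp_pos: [0.5611, 0.4216, 0.0607]
orientation: [-0.0, 0.996, 0.094, 0.001]
wrist_force: [0.0, -0.2, -0.9]
finger_gap: 0.0436
```

>>> carry_out --pt "-1 0 0 0.002 0 0 0" --pt "-1 0 0 0.0015 0 0 0" --pt "-1 0 0 0 0 0 0"

```text
clock: 17.25
tcp_pos: [0.5609, 0.4215, 0.0578]
orientation: [-0.0, 0.996, 0.094, 0.001]
wrist_force: [-1.6, -1.3, 6.5]
finger_gap: 0.0439
```

Contact at the predicted height. I'll release, lift and pull back to look.

>>> carry_out --pt "0.35 0 0 0 0 0 0" --pt "0.35 0 0 0 0 0 0" --pt "0.35 0 0 0 0 0 0" --pt "0.35 0 0 -0.03 0 0 0" --pt "0.35 0 0 -0.05 0 0 0" --pt "0.35 0 0 -0.05 0 0 0" --pt "0.35 0 0 -0.05 0 0 0" --pt "0.35 -0.045 -0.035 0 0 0 0" --pt "0.35 -0.045 -0.035 0 0 0 0" --pt "0.35 -0.045 -0.035 0 0 0 0" --pt "0.35 -0.045 -0.035 0 0 0 0" --pt "0.35 -0.045 -0.035 0 0 0 0" --pt "0.35 0 0 0 0 0 0" --pt "0.35 0 0 0 0 0 0"

```text
clock: 19.0
tcp_pos: [0.3066, 0.5509, 0.2358]
orientation: [0.0, 0.996, 0.095, 0.0]
wrist_force: [-0.0, -0.7, -0.4]
finger_gap: 0.0577
```

Run:
```python
from h import *
s=env.get_state(); print(s['clock'],s['tcp_pos'],s['wrist_force'],np.abs(s['qvel']).max())
w=shot('scene','s7'); t=shot('top','top7')
b=cv2.resize(t['color'][150:320,215:400,::-1],(392,360))
cv2.imwrite('pics/v8.png',np.hstack([cv2.resize(w['color'][170:350,180:384,::-1],(408,360)),b]))
hs=cv2.cvtColor(t['color'],cv2.COLOR_RGB2HSV)
m=cv2.inRange(hs,(8,50,60),(30,200,255))|cv2.inRange(hs,(0,70,30),(20,255,150)); k=np.zeros_like(m);k[200:305,232:300]=m[200:305,232:300]
for q in cv2.findContours(k,0,1)[0]:
    if cv2.contourArea(q)<150: continue
    for z in(.049,.057):
        P=np.array([onz(t,*p[0],z)[:2] for p in q]); r=cv2.minAreaRect((P*1000).astype(np.float32)); d=np.array(r[0])-[488,400]
        print(z,np.round(r,1) if 0 else (np.round(r[1],1),round(r[2],1)),'tote y',round(d@[.982,.187],1),'x',round(d@[.187,-.982],1))
```

```text
19.0 [0.30658374 0.55089298 0.23576175] [-0.00433457 -0.74668841 -0.35515076] 0.03262188348707499
0.049 (array([ 36.2, 118.5]), 10.7) tote y -72.2 x -1.0
0.057 (array([ 36. , 117.8]), 10.7) tote y -72.4 x -0.3
0.049 (array([123.7,  17.3]), 2.4) tote y -53.3 x -88.3
0.057 (array([123. ,  17.2]), 2.4) tote y -53.6 x -87.1
0.049 (array([44.7, 90.6]), 11.0) tote y 3.6 x -1.2
0.057 (array([44.5, 90. ]), 11.0) tote y 2.9 x -0.5
0.049 (array([45.2, 90.4]), 10.7) tote y 76.0 x -1.4
0.057 (array([44.9, 89.8]), 10.7) tote y 74.8 x -0.7
0.049 (array([135.8,  20.1]), 1.7) tote y 50.9 x 77.4
0.057 (array([135.,  20.]), 1.7) tote y 49.9 x 77.6
```

View pics/v8.png

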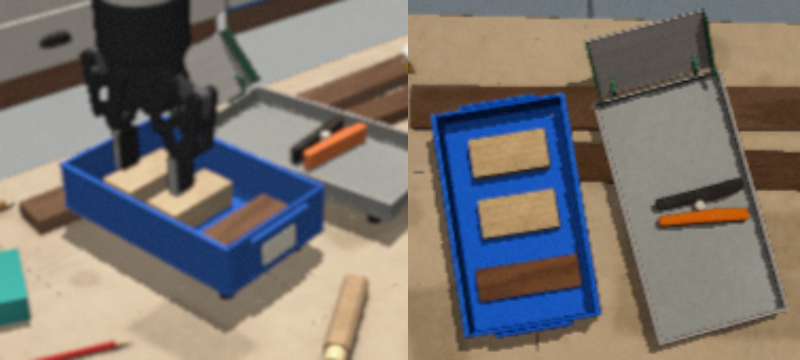

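All three blanks lie flat and side by side in the tote: maple_b (510,153), maple_a (518,213), walnut (528,278). The clamp is where it was and the gripper is clear. Handing in.

```bash
python3 -c "
from workcell import env
print(env.hand_in())"
```

```text
the job is handed in; nothing more can be done
None
```

All three blanks are in the blue tote, flat on the floor and side by side, and the job was handed in at about 19 s of the 54 s allowed. I moved the walnut first, then maple_a, then maple_b, lowering each until the floor was felt before letting go.

- **Placing:** The last top view puts the blanks at tote y of about -72 mm (walnut), +3 mm (maple_a) and +76 mm (maple_b), each centred in x to within 2 mm. Each appeared at its full top-face size to about 2 mm, and each touched down at the predicted height with about 4–7 N.
- **Surroundings:** The clamp looks unmoved in the last top view. I did not re-measure the bottle or the tin; the gripper was never moved near either of them. The gripper was clear of everything at the end.
- **Disagreements:**
  - The first automatic outline of the walnut in the wrist view took in shadow and came out too wide, so I used hand-read corners instead. Triangulating those gave a top height of 61–72 mm, against 77 mm from the text.
  - While gripping, the tool stood 1–5 mm higher than commanded with about 6 N upward force. I corrected for that when setting down.

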